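# Take the air tube out of the carving bench's push-fit outlet

## Robot

A 6-joint arm with a two-finger parallel gripper is mounted at the origin on the work surface. World frame = base frame: x ahead of the robot, y to its left, z up, the work surface at z = 0. Lengths are in m, angles in degrees, forces in N, time in s.
With the tool pointing down it reaches from about 0.3 to 0.75 m from the base axis. Payload 8.5 kg.
Tool frame: the origin (TCP) lies between the finger pads; the fingertips stand env.finger_overhang ahead of it and the grasp point (between the pads) lies 2 mm behind it (env.finger_overhang is the distance from the TCP to the fingertips, in m); z points along the fingers, y is the line along which they close (so a half turn about z gives the same grasp; the last joint's range is limited). The gripper opens to 85 mm and grips with 20 to 120 N. Pads are 22 mm wide; open, the fingers measure 114 mm over their backs; the gripper's body (76 mm by 85 mm) begins 54 mm behind the grasp point. The pads swing forward as they close: fully open they stand 13 mm farther back than shut.
Start: joints at [59.57, 21.807, 74.336, -0, 83.858, -12.336], TCP at [0.171, 0.523, 0.248] pointing down, gripper open.
Joint ranges: [-178.18, 178.18], [-50.72, 133.34], [12.68, 142.11], [-81.47, 261.47], [9.98, 163.14], [-165.26, 165.26]. Speed limits (degrees/s): [136.94, 136.94, 180, 180, 180, 180].

## Interface

Orientations are given as a 3x3 rotation matrix whose columns are the frame's x, y, z axes.
In Python, from rig import env gives the robot as it stands. The module is installed in compiled form; this text tells all that it offers.
- The arm moves only by the tool jog_arm, never from a script. Its arguments are lists of equal length, an entry for each row: "hand": the finger opening in m, from 0 to 0.0854; "travel": the shift along the world's x, y, z in m, a list of three; "yaw": the turn about the world's z in rad. A call has exactly 5 rows; each row shifts and turns the commanded pose from where the row before left it; what a row does not reach is not made up. A row lasts 1/8 s, in which the tool goes at most 62.5 mm and 10.7 degrees, less where a joint would pass 70% of its speed; a pose out of reach is approached as far as the arm can. A call is refused whole if a number of a shift passes 0.0625 or a number of a turn 0.188, either way. A call with a gripper value outside its range is refused whole. The fingers move at their own pace and stop on an object; "grip_force" is the grip in N (left out, the last holds). Time passes only in rows, so rows that do not move let the fingers close, or fill a call up. It gives the time, the measured TCP pose, the force, the opening and the grip force at its end, in the units of the state.
- env.observe(): the state, without advancing time (a new reading comes with each control period).
- env.get_image(name): name is "scene" or "top"; returns the picture (400x640x3 uint8, red, green, blue); there is no depth.
- env.calibration(name): a dict with "fx", "fy", "cx", "cy" (pixels), "position" and "rotation" of the camera in the world. Camera axes: x right, y down, z forward; pixel columns grow to the right and rows downward; lengths in m; the calibration is good to about 2 mm. A picture is of the moment at which its call begins. calibration takes no time and is no camera call.
- env.close_job(): hands the job in; it is judged then, once.
The state is a dict: "time_s": time; "q": joint angles; "qvel": joint speeds; "joint_efforts": joint torques, N m; "position": TCP position; "tool_rot": TCP orientation; "ft_force": force on the tool from outside, world axes, zero at the start; "wrist_torque": the same for the moment, N m; "grip_width": finger opening in m; "gripper_force": force on a finger pad.
Only numpy, scipy, OpenCV 4.12 (cv2) and the standard library are available. Lean on these libraries where they do the work, as an engineer would, in place of code of your own. Each camera call takes 0.05 s, during which the arm holds its last target. There are 200 camera calls.

## Task

Take the short rigid air tube out of the push-fit outlet on the carving bench and stand it, foot down, fully home in the hole of the wooden holder block. The outlet lets go of the tube only while its black release ring is pressed right down, so press the ring down to its stop around the tube and, from there, grip the tube and draw it straight up before the ring creeps back. Press, pull and insert gently (keep under 25 N), leave the carving, mallet and gouge where they are, and let go of the tube at the end.

Things in the scene. Friction and masses are not known exactly. Their poses are not given: they have to be found in the camera images.
- fitting: fixed air outlet: 76 mm square steel base 8 mm thick, brass body (40 mm diameter), steel sleeve, black release ring on top (44 mm outer, 26 mm inner diameter, 4 mm thick). Origin: centre of the underside, z up the bore. The sleeve with the ring is screwed out by an unknown amount, new each time: the released ring's top is 62 to 78 mm above the origin, its stop 6 mm lower; find it by feel
- collet (a joint): travel of the release ring, m: 0 released, 0.006 pressed to its hard stop; the jaws that hold the tube's bead are open only over the last 1.5 mm. Light spring (0.6 N at the top, 4.2 N at the stop), damped 1.8 N per mm/s: press at 5 mm/s or slower. Let go, it creeps up and the jaws shut after about 0.7 s
- tube_mid (a point): centre, half-way up, of the loose aluminium tube: 14 mm diameter, 96 mm long, about 50 g, upright in the outlet (up to 2 degrees of lean), z along it. Raised bead of 23 mm diameter 30 to 34 mm above its foot. Home in the outlet its foot is 10 mm and its top 106 mm above the fitting's origin; 1.5 mm of free play upward under the shut jaws; clear of the outlet once raised 60 mm
- tube_foot (a point): the centre of the tube's lower end, 48 mm below tube_mid along the tube; rounded
- holder: fixed pale wooden holder block, 76 x 76 x 45 mm, origin at the centre of its underside on the bench; one blind vertical round hole in the middle of the top, 16 mm diameter, 35 mm deep. With the tube home the bead rests on the top of the block, so the foot is 15 mm above the block's origin
- carving: loose pale wooden carved scroll board about 110 x 240 x 48 mm lying beyond the work, not to be moved; origin under its centre
- mallet: loose hammer lying on the bench at the side, not to be moved; origin under its middle
- gouge: loose carving gouge with black handle, 230 mm long, 22 mm thick, lying on the bench at the side, not to be moved; origin under its middle
There are look-alikes about, which are no part of the job. Of the things shaped like the fitting, the steel one is meant.

How it is judged:
By the outcome, as a careful person would: the job done as asked, in the order asked, and still so for the second after the job is handed in, with the robot touching nothing.
It also fails if it takes over 58 s, if anything falls off the work surface, if the arm or the gripper's body presses on something with over 40 N, if the wrist force passes 120 N, or if a joint passes its speed limit or range.

## Working session

There is one attempt and no reset: what is moved stays moved. The work goes in short steps, Python scripts to look and compute and a tool call to move; the robot and the scene stay as the last step left them, time stands still between calls to the robot, and variables do not carry over. Pictures are saved under pics/ and viewed, at most 10 in all, crops included, and the job is handed in when it is done.

Besides the shell and the picture viewer there is one more tool, called by a JSON object that holds its "method" and its "body", one argument or row to a line. jog_arm: Moves the arm, as the interface text tells. Its arguments: {"type":"object","properties":{"hand":{"type":"array"},"travel":{"type":"array"},"yaw":{"type":"array"},"grip_force":{"type":"number"}},"required":["hand","travel","yaw"]}

```bash
mkdir -p pics; python3 - <<'E'
from rig import env
import cv2
for n in("scene","top"):
    im=env.get_image(n); cv2.imwrite(f"pics/{n}0.png",im[:,:,::-1])
    c=env.calibration(n); print(n,c)
o=env.observe(); print(o); print(env.finger_overhang)
E
```

```text
scene {'fx': 484.7738390648847, 'fy': 484.7738390648847, 'cx': 310.9315209045196, 'cy': 199.97573280849483, 'position': array([1.28716763, 0.64929939, 0.69162975]), 'rotation': array([[-0.6769988 ,  0.40757791, -0.61282368],
       [ 0.73581254,  0.35684678, -0.57553478],
       [-0.01589111, -0.84055971, -0.54148578]])}
top {'fx': 407.1677124546582, 'fy': 407.1677124546582, 'cx': 316.8620429903142, 'cy': 199.75433321195462, 'position': array([5.07055599e-01, 5.13921115e-04, 1.17109839e+00]), 'rotation': array([[-0.02315965, -0.99568995,  0.08980623],
       [-0.99962657,  0.02436679,  0.01236839],
       [-0.01450337, -0.08948625, -0.99588245]])}
{'time_s': 0.1, 'q': array([ 5.95694056e+01,  2.18378812e+01,  7.43778177e+01, -1.00571837e-03,
        8.38575729e+01, -1.23356401e+01]), 'qvel': array([-0.05802608, -0.06962202, -0.10926776, -0.01099099, -0.05785612,
        0.08782502]), 'joint_efforts': array([ 3.68260182e-03, -4.49217832e+01, -2.31661534e+01, -1.32642704e-04,
        3.64721447e-03, -6.48344644e-05]), 'position': array([0.17071266, 0.52259559, 0.24778173]), 'tool_rot': array([[-9.50543593e-01,  3.10590530e-01, -6.32673119e-04],
       [ 3.10591068e-01,  9.50542978e-01, -1.11150424e-03],
       [ 2.56160300e-04, -1.25303585e-03, -9.99999182e-01]]), 'ft_force': array([-0.72784631,  0.32318468, -0.43694266]), 'wrist_torque': array([-0.03215364,  0.01784509,  0.04885023]), 'gripper_force': 0.0, 'grip_width': 0.08538153860029146}
0.017
```

View pics/scene0.png

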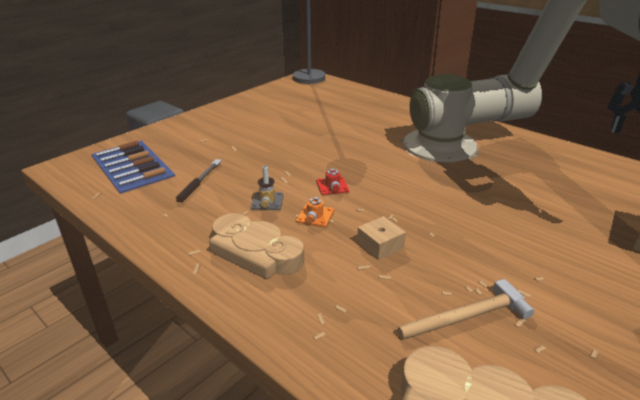

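View pics/top0.png

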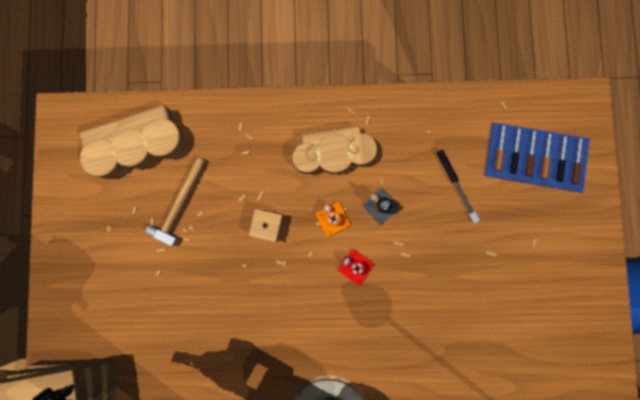

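The scene shows three outlet-shaped things. In scene / top pixels they are the steel one with a tube at (267,190) / (383,205), the orange one at (315,212) / (333,219) and the red one at (333,182) / (356,267). The steel one is meant. The pale holder is at (382,236) / (266,225); the dark block at (630,230) is something else.

```bash
python3 - <<'E'
import cv2,numpy as np
s=cv2.imread("pics/scene0.png");t=cv2.imread("pics/top0.png")
a=cv2.resize(s[155:215,235:300],None,fx=6,fy=6,interpolation=cv2.INTER_CUBIC)
b=cv2.resize(t[180:235,355:415],(390,360),interpolation=cv2.INTER_CUBIC)
c=cv2.resize(s[205:265,350:415],None,fx=4,fy=4,interpolation=cv2.INTER_CUBIC)
d=cv2.resize(t[195:255,235:300],None,fx=4,fy=4,interpolation=cv2.INTER_CUBIC)
cv2.imwrite("pics/crop1.png",np.vstack([np.hstack([a,b]),np.hstack([c,d,np.zeros((240,260,3),np.uint8)])]))
E
```

```text
(no output)
```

View pics/crop1.png

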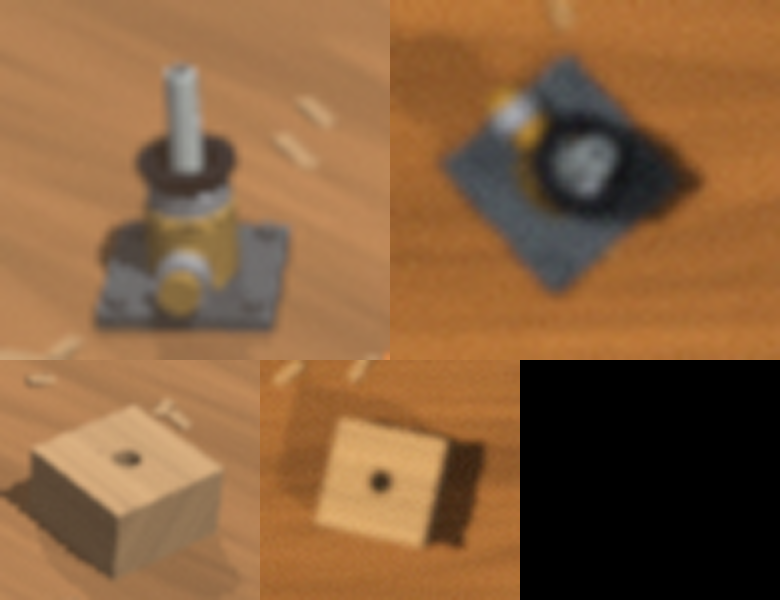

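The crop confirms it: steel base, brass body, black ring, and the tube standing in it. The tube top is at scene (265,166.3) / top (385.5,204). The hole is at scene (381.5,229.5) / top (264.7,225.2).

```bash
cat > h.py <<'E'
import numpy as np
from rig import env
def ray(n,u,v):
    c=env.calibration(n); d=c["rotation"]@np.array([(u-c["cx"])/c["fx"],(v-c["cy"])/c["fy"],1.]); return c["position"],d
def onz(n,u,v,z):
    p,d=ray(n,u,v); return p+d*(z-p[2])/d[2]
def tri(a,b):
    p,d=ray("scene",*a); q,e=ray("top",*b); d/=np.linalg.norm(d);e/=np.linalg.norm(e)
    A=sum(np.eye(3)-np.outer(x,x) for x in(d,e)); B=(np.eye(3)-np.outer(d,d))@p+(np.eye(3)-np.outer(e,e))@q
    return np.linalg.solve(A,B)
def px(n,P):
    c=env.calibration(n); r=c["rotation"].T@(np.array(P)-c["position"]); return c["fx"]*r[0]/r[2]+c["cx"],c["fy"]*r[1]/r[2]+c["cy"]
E
python3 - <<'E'
from h import *
import cv2
np.set_printoptions(precision=4,suppress=True)
f=lambda x,y:(235+(x+.5)/6-.5,155+(y+.5)/6-.5)
g=lambda x,y:(355+(x-390+.5)/6.5-.5,180+(y+.5)*55/360-.5)
print("tubetop",onz("scene",*f(182,70),.106),onz("top",*g(589,161),.106),tri(f(182,70),g(589,161)))
print("ring",tri(f(187,160),g(585,165)),[onz("scene",*f(187,160),z)for z in(.062,.078)],[onz("top",*g(585,165),z)for z in(.062,.078)])
C=[onz("top",*g(*p),.008) for p in((568,55),(700,180),(555,295),(440,163))]
print("base corners",np.array(C),np.mean(C,0))
print("base scene", [onz("scene",*f(*p),.006) for p in((98,325),(272,325),(288,232))])
h1=(350+127.5/4-.5,205+99.5/4-.5);h2=(235+120.5/4-.5,195+122.5/4-.5)
print("hole",onz("scene",*h1,.045),onz("top",*h2,.045),tri(h1,h2))
D=[onz("top",235+(x-260+.5)/4-.5,195+(y-360+.5)/4-.5,.045) for x,y in((341,417),(448,437),(424,547),(316,522))]
print("block top corners",np.array(D),np.mean(D,0))
D=[onz("scene",350+(x+.5)/4-.5,205+(y-360+.5)/4-.5,.045) for x,y in((135,405),(223,470),(118,516),(32,451))]
print(np.array(D),np.mean(D,0))
E
```

```text
tubetop [ 0.5855 -0.1658  0.106 ] [ 0.5871 -0.1648  0.106 ] [ 0.5869 -0.1645  0.1071]
ring [ 0.5873 -0.1683  0.0624] [array([ 0.5857, -0.1669,  0.062 ]), array([ 0.6035, -0.1461,  0.078 ])] [array([ 0.5888, -0.1699,  0.062 ]), array([ 0.5876, -0.1675,  0.078 ])]
base corners [[ 0.6413 -0.1726  0.008 ]
 [ 0.585  -0.2283  0.008 ]
 [ 0.5364 -0.163   0.008 ]
 [ 0.5952 -0.1146  0.008 ]] [ 0.5895 -0.1696  0.008 ]
base scene [array([ 0.6424, -0.1666,  0.006 ]), array([ 0.5936, -0.1109,  0.006 ]), array([ 0.5367, -0.159 ,  0.006 ])]
hole [0.5408 0.1634 0.045 ] [0.5417 0.1606 0.045 ] [0.5409 0.1618 0.0442]
block top corners [[0.5874 0.1872 0.045 ]
 [0.5717 0.1131 0.045 ]
 [0.4963 0.1308 0.045 ]
 [0.5151 0.2052 0.045 ]] [0.5426 0.1591 0.045 ]
[[0.4943 0.1357 0.045 ]
 [0.5141 0.2093 0.045 ]
 [0.5863 0.1901 0.045 ]
 [0.5699 0.1188 0.045 ]] [0.5412 0.1635 0.045 ]
```

{"method": "jog_arm", "body": {
  "hand": [0.085,0.085,0.085,0.085,0.085],
  "travel": [
    [0.0277,-0.0459,0],
    [0.0277,-0.0459,0],
    [0.0277,-0.0459,0],
    [0.0277,-0.0459,0],
    [0.0277,-0.0459,0]
  ],
  "yaw": [0.063,0.063,0.063,0.063,0.063],
  "grip_force": 30
}}

```text
time_s: 0.72
position: [0.3098, 0.2917, 0.2482]
tool_rot: [[-1.0, -0.002, -0.0], [-0.002, 1.0, -0.0], [0.0, -0.0, -1.0]]
ft_force: [0.7, 0.3, 0.1]
grip_width: 0.0852
gripper_force: 0.0
```

{"method": "jog_arm", "body": {
  "hand": [0.06,0.06,0.06,0.06,0.06],
  "travel": [
    [0.0277,-0.0459,0],
    [0.0277,-0.0459,0],
    [0.0277,-0.0459,0],
    [0.0277,-0.0459,0],
    [0.0277,-0.0459,0]
  ],
  "yaw": [0,0,0,0,0]
}}

```text
time_s: 1.35
position: [0.4484, 0.0621, 0.2482]
tool_rot: [[-1.0, 0.001, -0.0], [0.001, 1.0, 0.0], [0.0, 0.0, -1.0]]
ft_force: [-0.2, -0.3, -0.3]
grip_width: 0.0597
gripper_force: 0.0
```

{"method": "jog_arm", "body": {
  "hand": [0.05,0.05,0.05,0.05,0.05],
  "travel": [
    [0.0277,-0.0459,0],
    [0.0277,-0.0459,0],
    [0.0277,-0.0459,0],
    [0.0277,-0.0459,0],
    [0.0277,-0.0459,0]
  ],
  "yaw": [0,0,0,0,0]
}}

```text
time_s: 1.98
position: [0.5869, -0.1673, 0.2479]
tool_rot: [[-1.0, 0.001, -0.001], [0.001, 1.0, 0.0], [0.001, 0.0, -1.0]]
ft_force: [-0.4, -0.7, 0.1]
grip_width: 0.0501
gripper_force: 0.0
```

{"method": "jog_arm", "body": {
  "hand": [0.045,0.04,0.04,0.04,0.04],
  "travel": [
    [0,0,-0.03],
    [0,0,-0.03],
    [0,0,-0.03],
    [0,0,0],
    [0,0,0]
  ],
  "yaw": [0,0,0,0,0]
}}

```text
time_s: 2.6
position: [0.5868, -0.1659, 0.1595]
tool_rot: [[-1.0, 0.001, 0.001], [0.001, 1.0, -0.001], [-0.001, -0.001, -1.0]]
ft_force: [-0.4, 0.2, 0.1]
grip_width: 0.0402
gripper_force: 0.0
```

```bash
python3 - <<'E'
from h import *
import cv2
s=env.get_image("scene")[:,:,::-1]; t=env.get_image("top")[:,:,::-1]
a=cv2.resize(s[100:220,220:320],(500,600),interpolation=cv2.INTER_CUBIC)
cv2.imwrite("pics/c2.png",a)
P=env.observe()["position"]; 
for z in(.142,.106): print(z,[round((v-o)*5) for v,o in zip(px("scene",[P[0],P[1],z]),(220,100))])
E
```

```text
0.142 [218, 268]
0.106 [223, 332]
```

View pics/c2.png

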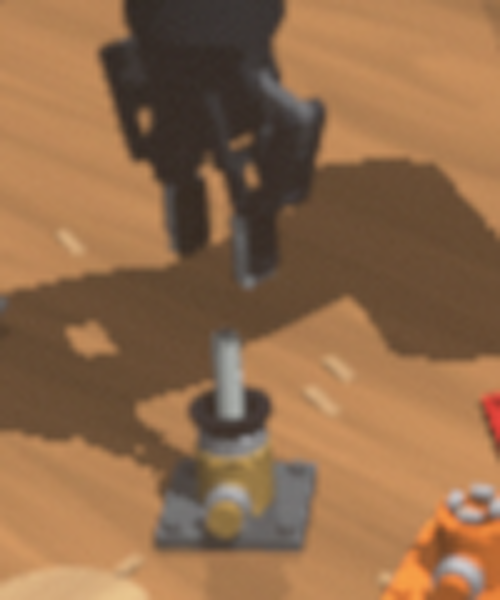

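The tube top is at crop (224,332) and the TCP axis projects to (223,332), so the gripper is aligned. Going down around the tube.

{"method": "jog_arm", "body": {
  "hand": [0.036,0.032,0.03,0.028,0.026],
  "travel": [
    [0,0,-0.015],
    [0,0,-0.015],
    [0,0,-0.015],
    [0,0,-0.01],
    [0,0,0]
  ],
  "yaw": [0,0,0,0,0]
}}

```text
time_s: 3.32
position: [0.586, -0.1656, 0.1024]
tool_rot: [[-1.0, 0.001, -0.002], [0.001, 1.0, 0.001], [0.002, 0.001, -1.0]]
ft_force: [0.3, -0.1, 0.7]
grip_width: 0.0261
gripper_force: 0.0
```

{"method": "jog_arm", "body": {
  "hand": [0.024,0.022,0.021,0.021,0.021],
  "travel": [
    [0,0,0],
    [0,0,0],
    [0,0,0],
    [0,0,0],
    [0,0,0]
  ],
  "yaw": [0,0,0,0,0]
}}

```text
time_s: 3.95
position: [0.5863, -0.1657, 0.1034]
tool_rot: [[-1.0, 0.001, 0.0], [0.001, 1.0, -0.0], [-0.0, -0.0, -1.0]]
ft_force: [-0.5, -0.6, 0.1]
grip_width: 0.0211
gripper_force: 0.0
```

{"method": "jog_arm", "body": {
  "hand": [0.021,0.021,0.021,0.021,0.021],
  "travel": [
    [0,0,-0.001],
    [0,0,-0.001],
    [0,0,-0.001],
    [0,0,-0.001],
    [0,0,-0.001]
  ],
  "yaw": [0,0,0,0,0]
}}

```text
time_s: 4.58
position: [0.5863, -0.1657, 0.0982]
tool_rot: [[-1.0, 0.001, -0.0], [0.001, 1.0, 0.0], [0.0, 0.0, -1.0]]
ft_force: [0.2, 0.0, -0.6]
grip_width: 0.0211
gripper_force: 0.0
```

{"method": "jog_arm", "body": {
  "hand": [0.021,0.021,0.021,0.021,0.021],
  "travel": [
    [0,0,-0.0006],
    [0,0,-0.0006],
    [0,0,-0.0006],
    [0,0,-0.0006],
    [0,0,-0.0006]
  ],
  "yaw": [0,0,0,0,0]
}}

```text
time_s: 5.2
position: [0.5863, -0.1657, 0.0953]
tool_rot: [[-1.0, 0.001, 0.0], [0.001, 1.0, -0.0], [-0.0, -0.0, -1.0]]
ft_force: [-0.2, -0.4, -0.5]
grip_width: 0.021
gripper_force: 0.0
```

{"method": "jog_arm", "body": {
  "hand": [0.021,0.021,0.021,0.021,0.021],
  "travel": [
    [0,0,-0.0006],
    [0,0,-0.0006],
    [0,0,-0.0006],
    [0,0,-0.0006],
    [0,0,-0.0006]
  ],
  "yaw": [0,0,0,0,0]
}}

```text
time_s: 5.82
position: [0.5863, -0.1657, 0.0923]
tool_rot: [[-1.0, 0.001, -0.0], [0.001, 1.0, -0.0], [0.0, -0.0, -1.0]]
ft_force: [0.1, 0.5, -0.7]
grip_width: 0.0213
gripper_force: 0.0
```

{"method": "jog_arm", "body": {
  "hand": [0.021,0.021,0.021,0.021,0.021],
  "travel": [
    [0,0,-0.0006],
    [0,0,-0.0006],
    [0,0,-0.0006],
    [0,0,-0.0006],
    [0,0,-0.0006]
  ],
  "yaw": [0,0,0,0,0]
}}

```text
time_s: 6.45
position: [0.5863, -0.1657, 0.0893]
tool_rot: [[-1.0, 0.001, -0.0], [0.001, 1.0, 0.0], [0.0, 0.0, -1.0]]
ft_force: [-0.7, -0.4, 0.0]
grip_width: 0.0208
gripper_force: 0.0
```

{"method": "jog_arm", "body": {
  "hand": [0.021,0.021,0.021,0.021,0.021],
  "travel": [
    [0,0,-0.0006],
    [0,0,-0.0006],
    [0,0,-0.0006],
    [0,0,-0.0006],
    [0,0,-0.0006]
  ],
  "yaw": [0,0,0,0,0]
}}

```text
time_s: 7.08
position: [0.5863, -0.1657, 0.0863]
tool_rot: [[-1.0, 0.001, 0.0], [0.001, 1.0, 0.0], [-0.0, 0.0, -1.0]]
ft_force: [-0.7, 0.0, 0.5]
grip_width: 0.0206
gripper_force: 0.0
```

{"method": "jog_arm", "body": {
  "hand": [0.021,0.021,0.021,0.021,0.021],
  "travel": [
    [0,0,-0.0006],
    [0,0,-0.0006],
    [0,0,-0.0006],
    [0,0,-0.0006],
    [0,0,-0.0006]
  ],
  "yaw": [0,0,0,0,0]
}}

```text
time_s: 7.7
position: [0.5863, -0.1657, 0.0833]
tool_rot: [[-1.0, 0.001, -0.0], [0.001, 1.0, 0.0], [0.0, 0.0, -1.0]]
ft_force: [0.4, -0.4, -0.1]
grip_width: 0.0211
gripper_force: 0.0
```

{"method": "jog_arm", "body": {
  "hand": [0.021,0.021,0.021,0.021,0.021],
  "travel": [
    [0,0,-0.0006],
    [0,0,-0.0006],
    [0,0,-0.0006],
    [0,0,-0.0006],
    [0,0,-0.0006]
  ],
  "yaw": [0,0,0,0,0]
}}

```text
time_s: 8.32
position: [0.5864, -0.1657, 0.081]
tool_rot: [[-1.0, 0.001, 0.001], [0.001, 1.0, -0.0], [-0.001, -0.0, -1.0]]
ft_force: [-2.3, 1.2, 7.5]
grip_width: 0.0208
gripper_force: 3.8
```

{"method": "jog_arm", "body": {
  "hand": [0.021,0.021,0.021,0.021,0.021],
  "travel": [
    [0,0,-0.0006],
    [0,0,-0.0006],
    [0,0,-0.0006],
    [0,0,-0.0006],
    [0,0,-0.0006]
  ],
  "yaw": [0,0,0,0,0]
}}

```text
time_s: 8.95
position: [0.5864, -0.1658, 0.0785]
tool_rot: [[-1.0, 0.001, 0.001], [0.001, 1.0, -0.001], [-0.001, -0.001, -1.0]]
ft_force: [-3.4, 2.4, 10.3]
grip_width: 0.0212
gripper_force: 5.3
```

{"method": "jog_arm", "body": {
  "hand": [0.021,0.021,0.021,0.021,0.021],
  "travel": [
    [0,0,-0.0005],
    [0,0,-0.0005],
    [0,0,-0.0005],
    [0,0,0],
    [0,0,0]
  ],
  "yaw": [0,0,0,0,0]
}}

```text
time_s: 9.57
position: [0.5863, -0.1657, 0.0765]
tool_rot: [[-1.0, 0.001, 0.001], [0.001, 1.0, -0.0], [-0.001, -0.0, -1.0]]
ft_force: [-1.9, 1.4, 6.0]
grip_width: 0.0211
gripper_force: 3.0
```

{"method": "jog_arm", "body": {
  "hand": [0.021,0.021,0.021,0.021,0.021],
  "travel": [
    [0,0,-0.0004],
    [0,0,-0.0004],
    [0,0,-0.0002],
    [0,0,0],
    [0,0,0]
  ],
  "yaw": [0,0,0,0,0]
}}

```text
time_s: 10.2
position: [0.5864, -0.1657, 0.0758]
tool_rot: [[-1.0, 0.001, 0.001], [0.001, 1.0, -0.0], [-0.001, -0.0, -1.0]]
ft_force: [-3.0, 0.7, 8.2]
grip_width: 0.0215
gripper_force: 4.3
```

{"method": "jog_arm", "body": {
  "hand": [0.021,0.021,0.021,0.021,0.021],
  "travel": [
    [0,0,-0.0003],
    [0,0,-0.0002],
    [0,0,0],
    [0,0,0],
    [0,0,0]
  ],
  "yaw": [0,0,0,0,0]
}}

```text
time_s: 10.82
position: [0.5864, -0.1657, 0.0757]
tool_rot: [[-1.0, 0.001, 0.001], [0.001, 1.0, -0.001], [-0.001, -0.001, -1.0]]
ft_force: [-3.7, 1.3, 11.5]
grip_width: 0.0211
gripper_force: 5.7
```

The ring is at its stop: the force rose 3 N for 0.1 mm of travel. Gripping now.

{"method": "jog_arm", "body": {
  "hand": [0.018,0.016,0.012,0.01,0.01],
  "travel": [
    [0,0,0],
    [0,0,0],
    [0,0,0],
    [0,0,0],
    [0,0,0]
  ],
  "yaw": [0,0,0,0,0],
  "grip_force": 35
}}

```text
time_s: 11.45
position: [0.5869, -0.1656, 0.0759]
tool_rot: [[-1.0, 0.001, 0.002], [0.001, 1.0, -0.001], [-0.002, -0.001, -1.0]]
ft_force: [-2.0, 2.1, 11.2]
grip_width: 0.0131
gripper_force: 35.4
```

{"method": "jog_arm", "body": {
  "hand": [0.01,0.01,0.01,0.01,0.01],
  "travel": [
    [0,0,0.006],
    [0,0,0.01],
    [0,0,0.012],
    [0,0,0.012],
    [0,0,0.012]
  ],
  "yaw": [0,0,0,0,0]
}}

```text
time_s: 12.08
position: [0.5863, -0.1658, 0.1273]
tool_rot: [[-1.0, 0.001, 0.0], [0.001, 1.0, -0.0], [-0.0, -0.0, -1.0]]
ft_force: [0.5, -1.0, -1.0]
grip_width: 0.0131
gripper_force: 34.1
```

{"method": "jog_arm", "body": {
  "hand": [0.01,0.01,0.01,0.01,0.01],
  "travel": [
    [0,0,0.012],
    [0,0,0.014],
    [0,0,0.014],
    [0,0,0.014],
    [0,0,0.008]
  ],
  "yaw": [0,0,0,0,0]
}}

```text
time_s: 12.7
position: [0.5865, -0.1658, 0.1895]
tool_rot: [[-1.0, 0.001, 0.001], [0.001, 1.0, -0.001], [-0.001, -0.001, -1.0]]
ft_force: [0.7, -0.5, -1.2]
grip_width: 0.013
gripper_force: 34.1
```

{"method": "jog_arm", "body": {
  "hand": [0.01,0.01,0.01,0.01,0.01],
  "travel": [
    [-0.003,0.02,0],
    [-0.005,0.038,0],
    [-0.005,0.038,0],
    [-0.005,0.038,0],
    [-0.005,0.038,0]
  ],
  "yaw": [0,0,0,0,0]
}}

```text
time_s: 13.32
position: [0.5622, 0.0088, 0.1878]
tool_rot: [[-1.0, 0.0, -0.001], [0.0, 1.0, 0.0], [0.001, 0.0, -1.0]]
ft_force: [0.6, 0.3, -1.3]
grip_width: 0.013
gripper_force: 34.1
```

{"method": "jog_arm", "body": {
  "hand": [0.01,0.01,0.01,0.01,0.01],
  "travel": [
    [-0.006,0.038,0],
    [-0.006,0.038,0],
    [-0.005,0.038,0],
    [-0.004,0.028,0],
    [-0.001,0.014,0]
  ],
  "yaw": [0,0,0,0,0]
}}

```text
time_s: 13.95
position: [0.5401, 0.1643, 0.1879]
tool_rot: [[-1.0, -0.001, -0.001], [-0.001, 1.0, -0.0], [0.001, -0.0, -1.0]]
ft_force: [0.8, 0.1, -0.1]
grip_width: 0.0131
gripper_force: 34.1
```

{"method": "jog_arm", "body": {
  "hand": [0.01,0.01,0.01,0.01,0.01],
  "travel": [
    [0,0,-0.012],
    [0,0,-0.02],
    [0,0,-0.018],
    [0,0,-0.006],
    [0,0,0]
  ],
  "yaw": [0,0,0,0,0]
}}

```text
time_s: 14.58
position: [0.5413, 0.1617, 0.132]
tool_rot: [[-1.0, 0.002, -0.001], [0.002, 1.0, -0.0], [0.001, -0.0, -1.0]]
ft_force: [0.3, 0.2, -0.2]
grip_width: 0.0129
gripper_force: 34.1
```

```bash
python3 - <<'E'
from h import *
import cv2
s=env.get_image("scene")[:,:,::-1]; t=env.get_image("top")[:,:,::-1]
cv2.imwrite("pics/s3.png",s)
a=cv2.resize(s[165:265,325:425],(600,600),interpolation=cv2.INTER_CUBIC)
cv2.imwrite("pics/c3.png",a)
P=env.observe()["position"]; print(P)
f=lambda q:[round((v-o+.5)*6-.5) for v,o in zip(q,(325,165))]
for dz in(-.017,-.0357,-.0657): print(dz,f(px("scene",P+[0,0,dz])))
print("hole",f(px("scene",[.541,.162,.045])))
E
```

```text
[0.54161467 0.16201752 0.13279089]
-0.017 [349, 230]
-0.0357 [345, 273]
-0.0657 [340, 340]
hole [338, 388]
```

View pics/c3.png

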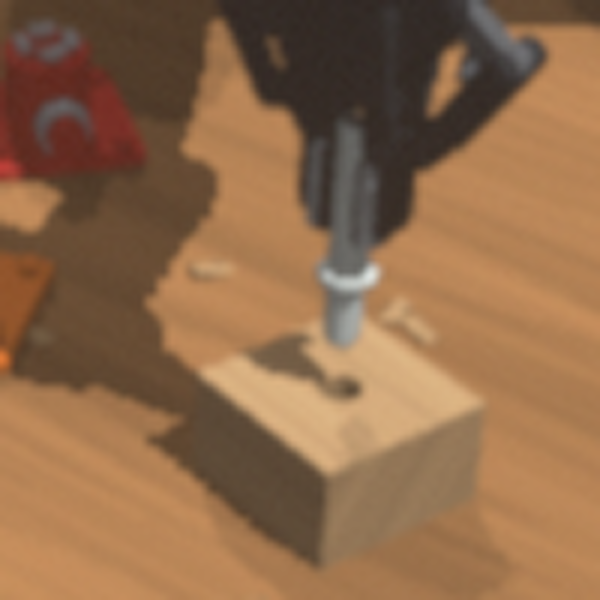

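The tube is held. The bead is at crop (349,275), the foot at (341,343) and the hole at (344,387), so I'll refine the hole and tube centres to sub-pixel.

```bash
python3 - <<'E'
from h import *
import cv2
np.set_printoptions(precision=4,suppress=True)
def dark(im,u,v,r):
    g=im[v-r:v+r+1,u-r:u+r+1].sum(2).astype(float)
    b=np.median(g); w=np.clip(b-g-60,0,None)
    yy,xx=np.mgrid[v-r:v+r+1,u-r:u+r+1]
    return (w*xx).sum()/w.sum(),(w*yy).sum()/w.sum()
s0=cv2.imread("pics/scene0.png");t0=cv2.imread("pics/top0.png");s=cv2.imread("pics/s3.png")
h=dark(s0,381,229,5);k=dark(t0,265,225,5)
print(h,k,onz("scene",*h,.045),onz("top",*k,.045),tri(h,k))
P=np.array([.54161,.16202,.13279])
sat=s.max(2).astype(int)-s.min(2); 
for v in range(203,223):
    x=np.arange(372,392); w=np.clip(70-sat[v,x],0,30)*(s[v,x].sum(1)>180)
    z=None
    # predicted axis column at this row
    zs=np.linspace(P[2]-.07,P[2],200); q=np.array([px("scene",[P[0],P[1],z]) for z in zs]); u=np.interp(-v,-q[:,1][::1],q[:,0]) if q[0,1]<q[-1,1] else np.interp(v,q[::-1,1],q[::-1,0])
    print(v,w.sum(),round((w*x).sum()/max(w.sum(),1),2),round(u,2))
E
```

```text
(np.float64(381.8666666666667), np.float64(229.27954022988504)) (np.float64(264.67073487405867), np.float64(225.01558036873539)) [0.5398 0.164  0.045 ] [0.542  0.1605 0.045 ] [0.5408 0.1622 0.0446]
203 307 383.85 382.7
204 276 384.08 382.62
205 275 383.98 382.55
206 235 383.15 382.47
207 231 382.55 382.39
208 267 382.18 382.32
209 312 382.29 382.24
210 326 382.47 382.16
211 307 382.48 382.09
212 288 382.53 382.01
213 224 382.21 381.93
214 210 382.0 381.86
215 210 382.0 381.78
216 210 382.0 381.7Traceback (most recent call last):
  File "<stdin>", line 18, in <module>
  File "h.py", line 12, in px
    c=env.calibration(n); r=c["rotation"].T@(np.array(P)-c["position"]); return c["fx"]*r[0]/r[2]+c["cx"],c["fy"]*r[1]/r[2]+c["cy"]
ValueError: time passes only in moves, steps and waits
```

{"method": "jog_arm", "body": {
  "hand": [0.01,0.01,0.01,0.01,0.01],
  "travel": [
    [-0.0006,0.0006,-0.005],
    [0,0,-0.006],
    [0,0,-0.006],
    [0,0,-0.002],
    [0,0,0]
  ],
  "yaw": [0,0,0,0,0]
}}

```text
time_s: 15.3
position: [0.5407, 0.1629, 0.1132]
tool_rot: [[-1.0, 0.001, -0.0], [0.001, 1.0, -0.0], [0.0, -0.0, -1.0]]
ft_force: [0.1, 0.2, -0.8]
grip_width: 0.0132
gripper_force: 34.1
```

{"method": "jog_arm", "body": {
  "hand": [0.01,0.01,0.01,0.01,0.01],
  "travel": [
    [0,0,-0.0008],
    [0,0,-0.0008],
    [0,0,-0.0008],
    [0,0,-0.0008],
    [0,0,-0.0008]
  ],
  "yaw": [0,0,0,0,0]
}}

```text
time_s: 15.92
position: [0.5407, 0.1629, 0.1093]
tool_rot: [[-1.0, 0.001, 0.0], [0.001, 1.0, -0.0], [-0.0, -0.0, -1.0]]
ft_force: [0.1, -0.3, -0.4]
grip_width: 0.0131
gripper_force: 34.1
```

{"method": "jog_arm", "body": {
  "hand": [0.01,0.01,0.01,0.01,0.01],
  "travel": [
    [0,0,-0.0008],
    [0,0,-0.0008],
    [0,0,-0.0008],
    [0,0,-0.0008],
    [0,0,-0.0008]
  ],
  "yaw": [0,0,0,0,0]
}}

```text
time_s: 16.55
position: [0.5407, 0.1629, 0.1053]
tool_rot: [[-1.0, 0.001, -0.0], [0.001, 1.0, -0.0], [0.0, -0.0, -1.0]]
ft_force: [-0.5, 0.5, 0.6]
grip_width: 0.013
gripper_force: 34.1
```

{"method": "jog_arm", "body": {
  "hand": [0.01,0.01,0.01,0.01,0.01],
  "travel": [
    [0,0,-0.001],
    [0,0,-0.001],
    [0,0,-0.001],
    [0,0,-0.001],
    [0,0,-0.001]
  ],
  "yaw": [0,0,0,0,0]
}}

```text
time_s: 17.18
position: [0.5406, 0.1628, 0.1002]
tool_rot: [[-1.0, 0.001, -0.0], [0.001, 1.0, -0.0], [0.0, -0.0, -1.0]]
ft_force: [-1.3, -1.4, 0.8]
grip_width: 0.0133
gripper_force: 34.3
```

{"method": "jog_arm", "body": {
  "hand": [0.01,0.01,0.01,0.01,0.01],
  "travel": [
    [0,0,-0.001],
    [0,0,-0.001],
    [0,0,-0.001],
    [0,0,-0.001],
    [0,0,-0.001]
  ],
  "yaw": [0,0,0,0,0]
}}

```text
time_s: 17.8
position: [0.5407, 0.1628, 0.0952]
tool_rot: [[-1.0, 0.001, -0.0], [0.001, 1.0, -0.0], [0.0, -0.0, -1.0]]
ft_force: [-2.6, -1.7, 1.1]
grip_width: 0.0131
gripper_force: 34.4
```

{"method": "jog_arm", "body": {
  "hand": [0.01,0.01,0.01,0.01,0.01],
  "travel": [
    [-0.0004,-0.0003,-0.001],
    [0,0,-0.001],
    [0,0,-0.001],
    [0,0,-0.001],
    [0,0,-0.001]
  ],
  "yaw": [0,0,0,0,0]
}}

```text
time_s: 18.42
position: [0.5404, 0.1627, 0.0903]
tool_rot: [[-1.0, 0.001, 0.0], [0.001, 1.0, 0.0], [-0.0, 0.0, -1.0]]
ft_force: [0.1, -0.0, -0.4]
grip_width: 0.013
gripper_force: 34.2
```

{"method": "jog_arm", "body": {
  "hand": [0.01,0.01,0.01,0.01,0.01],
  "travel": [
    [0,0,-0.001],
    [0,0,-0.001],
    [0,0,-0.001],
    [0,0,-0.0008],
    [0,0,-0.0008]
  ],
  "yaw": [0,0,0,0,0]
}}

```text
time_s: 19.05
position: [0.5403, 0.1626, 0.0857]
tool_rot: [[-1.0, 0.001, -0.0], [0.001, 1.0, 0.0], [0.0, 0.0, -1.0]]
ft_force: [0.0, 0.6, 0.5]
grip_width: 0.0132
gripper_force: 34.2
```

{"method": "jog_arm", "body": {
  "hand": [0.01,0.01,0.01,0.01,0.01],
  "travel": [
    [0,0,-0.0008],
    [0,0,-0.0008],
    [0,0,-0.0008],
    [0,0,-0.0006],
    [0,0,-0.0006]
  ],
  "yaw": [0,0,0,0,0]
}}

```text
time_s: 19.68
position: [0.5403, 0.1626, 0.0821]
tool_rot: [[-1.0, 0.001, -0.0], [0.001, 1.0, 0.0], [0.0, 0.0, -1.0]]
ft_force: [0.6, 0.6, 0.3]
grip_width: 0.013
gripper_force: 34.2
```

{"method": "jog_arm", "body": {
  "hand": [0.01,0.01,0.01,0.01,0.01],
  "travel": [
    [0,0,-0.0005],
    [0,0,-0.0005],
    [0,0,-0.0005],
    [0,0,0],
    [0,0,0]
  ],
  "yaw": [0,0,0,0,0]
}}

```text
time_s: 20.3
position: [0.5404, 0.1626, 0.0808]
tool_rot: [[-1.0, 0.001, 0.0], [0.001, 1.0, 0.0], [-0.0, 0.0, -1.0]]
ft_force: [-0.1, -0.5, 0.6]
grip_width: 0.0131
gripper_force: 34.5
```

{"method": "jog_arm", "body": {
  "hand": [0.01,0.01,0.01,0.01,0.01],
  "travel": [
    [0,0,-0.0004],
    [0,0,-0.0004],
    [0,0,-0.0002],
    [0,0,0],
    [0,0,0]
  ],
  "yaw": [0,0,0,0,0]
}}

```text
time_s: 20.92
position: [0.5405, 0.1626, 0.0806]
tool_rot: [[-1.0, 0.001, 0.001], [0.001, 1.0, -0.0], [-0.001, -0.0, -1.0]]
ft_force: [-2.9, -0.5, 9.7]
grip_width: 0.0131
gripper_force: 35.1
```

It's seated: 9.7 N at TCP z 0.0806, against 0.0807 expected. Releasing.

{"method": "jog_arm", "body": {
  "hand": [0.012,0.014,0.018,0.024,0.03],
  "travel": [
    [0,0,0.0008],
    [0,0,0],
    [0,0,0],
    [0,0,0],
    [0,0,0]
  ],
  "yaw": [0,0,0,0,0]
}}

```text
time_s: 21.55
position: [0.5403, 0.1626, 0.0803]
tool_rot: [[-1.0, 0.001, -0.0], [0.001, 1.0, -0.0], [0.0, -0.0, -1.0]]
ft_force: [0.3, 0.3, 0.1]
grip_width: 0.0299
gripper_force: 0.0
```

{"method": "jog_arm", "body": {
  "hand": [0.04,0.045,0.045,0.045,0.045],
  "travel": [
    [0,0,0],
    [0,0,0.004],
    [0,0,0.012],
    [0,0,0.016],
    [0,0,0.02]
  ],
  "yaw": [0,0,0,0,0]
}}

```text
time_s: 22.18
position: [0.5403, 0.1626, 0.1336]
tool_rot: [[-1.0, 0.001, 0.0], [0.001, 1.0, -0.0], [-0.0, -0.0, -1.0]]
ft_force: [1.0, -0.5, 0.4]
grip_width: 0.0445
gripper_force: 0.0
```

{"method": "jog_arm", "body": {
  "hand": [0.045,0.045,0.045,0.045,0.045],
  "travel": [
    [0,0,0.03],
    [0,0,0.03],
    [0,0,0.03],
    [0,0,0],
    [0,0,0]
  ],
  "yaw": [0,0,0,0,0]
}}

```text
time_s: 22.8
position: [0.5399, 0.1625, 0.2221]
tool_rot: [[-1.0, 0.001, -0.001], [0.001, 1.0, -0.0], [0.001, -0.0, -1.0]]
ft_force: [-0.2, 0.3, 0.4]
grip_width: 0.0449
gripper_force: 0.0
```

```bash
python3 - <<'E'
from rig import env
import cv2
s=env.get_image("scene")[:,:,::-1]
cv2.imwrite("pics/c4.png",cv2.resize(s[130:290,180:440],(780,480),interpolation=cv2.INTER_CUBIC))
E
```

```text
(no output)
```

View pics/c4.png

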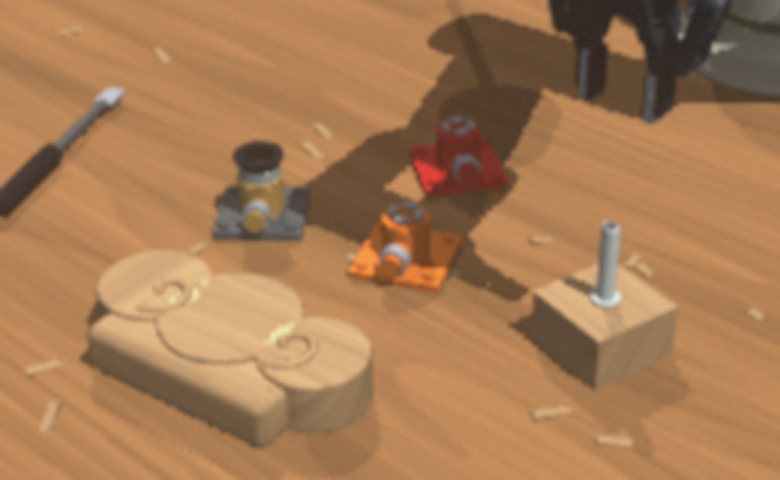

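The tube stands upright in the holder with its bead on the block, crop (606,298). The outlet at (258,160) is empty and nothing else has moved.

```bash
python3 -c "
from rig import env
print(env.close_job())"
```

```text
the job is handed in; nothing more can be done
None
```

I pressed the release ring to its stop, drew the tube out and stood it fully home in the holder block, then let go; the job was handed in at about 23 s, with pushing forces read at no more than 12 N and the carving, mallet and gouge left alone.

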